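# Snap a brush-rest clip onto the rail and slide it to its stop

## Robot

A 7-joint arm with a two-finger parallel gripper is mounted at the origin on the work surface. World frame = base frame: x ahead of the robot, y to its left, z up, the work surface at z = 0. Lengths are in m, angles in degrees, forces in N, time in s.
With the tool pointing down it reaches from about 0.4 to 0.85 m from the base axis. Payload 4.5 kg.
Tool frame: the origin (TCP) lies midway between the tips of the shut fingers; the grasp point (between the pads) lies 19 mm behind it (env.hold_point_z is the distance from the TCP to the grasp point, in m); z points along the fingers, y is the direction in which the jaws open and shut (so a half turn about z gives the same grasp; the last joint's range is limited). The gripper opens to 88 mm and grips with 3 to 60 N. Pads are 18 mm wide; open, the fingers measure 123 mm over their backs; the gripper's body (75 mm by 187 mm) begins 45 mm behind the grasp point.
Start: joints at [-68.709, 39.483, -11.15, 89.685, 9.013, 51.709, -12.324], TCP at [0.207, 0.59, 0.239] pointing down, gripper open.
Joint ranges: [-172.22, 172.22], [-26.19, 119.32], [-84.43, 86.54], [7.71, 146.69], [-57.33, 237.33], [2.42, 119.75], [-152.13, 152.13]. Speed limits (degrees/s): [147.25, 147.25, 180, 180, 180, 180, 180].

## Interface

Orientations are given as a 3x3 rotation matrix whose columns are the frame's x, y, z axes.
In Python, from bench import env gives the robot as it stands.
- The arm moves only by the tool step_arm, never from a script. Its argument "steps" is a list of rows, each an object with "translation": the shift along the world's x, y, z in m, a list of three; "twist": the turn, a rotation vector about the world's x, y, z in rad, a list of three. In form: [{"translation": [tx, ty, tz], "twist": [rx, ry, rz]}, ...]. A call has 1 to 12 rows; each row shifts and turns the pose as measured when the row begins; what a row does not reach is not made up. A row lasts 1/10 s, in which the tool goes at most 50 mm and 8.59 degrees, less where a joint would pass 70% of its speed; a pose out of reach is approached as far as the arm can. A call with a gripper value outside its range is refused whole. "fingers" is the closure, from 0 (fully open) to 1 (shut), set as the call begins (left out, the last holds). The fingers move at their own pace and stop on an object; "newtons" is the grip in N (left out, the last holds). Time passes only in rows, so rows that do not move let the fingers close. It gives the time, the measured TCP pose, the force and the opening at its end, in the units of the state.
- env.get_state(): the state, without advancing time (a new reading comes with each control period).
- env.capture(name): name is "scene" or "top" or "wrist"; returns the picture (384x512x3 uint8, red, green, blue); there is no depth.
- env.calibration(name): a dict with "vfov" (degrees; the focal length in pixels is half the picture's height over the tangent of half this angle, whatever the lens; pixels are square), "cx", "cy" (the principal point, pixels), "R" (3x3) and "t" (3): a world point X has camera coordinates R X + t. Camera axes: x right, y down, z forward; pixel columns grow to the right and rows downward; lengths in m; the calibration is good to about 2 mm. The wrist camera is an equidistant fisheye: a pixel r from the principal point sees the ray r / f radians off the axis. A picture is of the moment at which its call begins: read the wrist's pose just before it. calibration takes no time and is no camera call; for the wrist camera it gives the pose at the moment of the call.
- env.job_done(): hands the job in, once; it reports no verdict.
The state is a dict: "t": time; "qpos": joint angles; "joint_vel": joint speeds; "joint_efforts": joint torques, N m; "eef_pos": TCP position; "ee_rot": TCP orientation; "ft_force": force on the tool from outside, world axes, zero at the start; "moment": the same for the moment, N m; "width": opening from 0.0 (shut) to 1.0 (fully open).
Only numpy, scipy, OpenCV 4.12 (cv2) and the standard library are available. Lean on these libraries where they do the work, as an engineer would, in place of code of your own. Each camera call takes 0.05 s, during which the arm holds its last target. There are 200 camera calls.

## Task

Pick up the loose brush-rest clip and press it gently straight down over the round rod, near the middle of the open stretch, until its sprung arms snap past and it sits fully home. Then slide it along the rod, away from the fixed rest, until it comes up gently against the stop plate with its pad pressed in, and let go of it there, upright. Do not force it against the rod or the stop, and leave the bucket, hammer, brush and wooden flower alone.

Things in the scene. Friction and masses are not known exactly. Their poses are not given: they have to be found in the camera images.
- clip: loose grey plastic brush rest, about 50 g, standing arms down on the table. Origin: centre of its bore, on the rod's axis once home; now 17 mm above the table. z up, y along the bore, 36 mm long in y. Back plate 42 mm wide in x, from z = 12 to 18 mm. Home, it slides along the rod with 0.5 to 3 N; over 20 N against the rigid rod, or over 15 N against the stop, is forcing it
- clip_rib (a point): grip rib on top of the clip: this point is its middle, at z = 32 mm of the clip. The rib is 12 mm thick in x (grip it across x), 34 mm long in y, solid from z = 18 mm (the plate) to 42 mm; a horn 11 mm long at each end rises to 52 mm
- clip_foot (a point): middle between the feet of the clip's two sprung arms, at z = -17 mm of the clip. Feet flare to 30 mm apart in x, lips at z = -9 mm leave 15 mm. They meet the rod with the bore centre about 20 mm above its axis; the push is 5 to 11 N until 11 mm above, then falls; below 6 mm the snapped arms pull the clip down by 1 to 5 N until the plate stands hard on the rod
- rail: fixed wooden stand with a round steel rod, 24 mm diameter, along its own y, centred in x. Origin on the table under the rod's middle. The rod is locked in slotted end blocks with its axis anywhere from 66 to 74 mm above the table, not measured: feel for it. Foot board 70 x 380 x 14 mm; end blocks 50 x 22 mm, 94 mm high, at y = +-172 mm
- stop: fixed dark steel foot of the stop, under the rod near one end (either end). Origin in its middle, 70 mm above the table, y along the rod. It carries an upright steel plate, 44 x 44 mm, 12 mm thick along y, locked anywhere within 18 mm either way of the origin in y: not measured, feel for it. A soft sprung pad on each face stands 4 mm proud, goes in 3 mm at under 0.5 N, then is hard
- mate: the fixed rest: a grey block 42 x 36 mm around the rod near its other end, 88 mm high with a rib and horns like the clip's on top to 122 mm. Origin in its middle, 70 mm above the table; 36 mm long along the rod. At least 150 mm of rod is free between it and the stop plate
- bucket: clear bucket of markers, 110 mm diameter, about 150 mm high, origin at its underside: leave it alone
- hammer: hammer lying on the table, 240 mm long: leave it alone
- brush: paint brush lying on the table, 200 mm long: leave it alone
- flower: small flat plywood flower, 60 mm across, 5 mm thick, lying on the table: leave it alone

How it is judged (in metres and radians):
On the way:
1. the clip is snapped home on the rod, between the fixed rest and the stop, its origin at least 60 mm from the stop's (x of clip in the frame of rail between -0.002 and 0.002 m and z of clip in the frame of rail between 0.0645 and 0.0755 m and angle between the y axis of clip and the y axis of rail, either way round below 0.1 rad and angle between clip's own z axis and vertical below 0.25 rad and contact force between clip and rail above 1.5 N and y of clip in the frame of rail between -0.115 and 0.115 m and horizontal distance between clip and stop above 0.06 m), for 0.2 s.
At the end, for the whole second after the job is handed in: the clip grips the rod (over 1.5 N, within 2 mm sideways, bore centre 64.5 to 75.5 mm high, along it within 0.1 rad, upright within 0.25 rad), on the stop's side that faces the fixed rest, up against it with the pad pressed in (over 0.1 N), released and at rest (x of clip in the frame of rail between -0.002 and 0.002 m and z of clip in the frame of rail between 0.0645 and 0.0755 m and angle between the y axis of clip and the y axis of rail, either way round below 0.1 rad and angle between clip's own z axis and vertical below 0.25 rad and contact force between clip and rail above 1.5 N and y of clip in the frame of rail between -0.115 and 0.115 m and contact force between clip and stop above 0.1 N and linear speed of clip below 0.02 m/s and contact force between the fingers and clip below 0.1 N); the robot touches nothing.
It fails at once if the clip is pushed too hard against the rod: contact forces between them over 30 N (a push of about 20 N) (contact force between clip and rail above 30 N).
It fails at once if the clip is pushed against the stop with over 15 N (contact force between clip and stop above 15 N).
It fails at once if the bucket, hammer, brush or flower moved by more than 20 mm (distance of any of bucket, hammer, brush, flower from where it was at the start of the episode above 0.02 m).
It also fails if it takes over 64 s, if anything falls off the work surface, if the arm or the gripper's body presses on something with over 40 N, if the wrist force passes 120 N, or if a joint passes its speed limit or range.

## Working session

There is one attempt and no reset: what is moved stays moved. The work goes in short steps, Python scripts to look and compute and a tool call to move; the robot and the scene stay as the last step left them, time stands still between calls to the robot, and variables do not carry over. Pictures are saved under pics/ and viewed, about 8 in all and at most 12, crops included, and the job is handed in when it is done.

Besides the shell and the picture viewer there is one more tool, called as name(argument=value, ...) on one line, values as JSON. step_arm: Moves the arm, as the interface text tells. Its arguments: {"type":"object","properties":{"steps":{"type":"array"},"fingers":{"type":"number"},"newtons":{"type":"number"}},"required":["steps"]}

```bash
mkdir -p pics; ls; cat > h.py <<'E'
import numpy as np, cv2
from bench import env
def save(cam,name,crop=None,scale=1):
    im=env.capture(cam); cv2.imwrite(f'pics/{name}_raw.png',im[:,:,::-1])
    if crop: im=im[crop[1]:crop[3],crop[0]:crop[2]]
    if scale!=1: im=cv2.resize(im,None,fx=scale,fy=scale,interpolation=cv2.INTER_CUBIC)
    cv2.imwrite(f'pics/{name}.png',im[:,:,::-1]); return im
def px2w(cal,u,v,z,fish=False):
    f=192/np.tan(np.radians(cal['vfov'])/2); a=np.array([u-cal['cx'],v-cal['cy']])/f
    if fish:
        th=np.hypot(*a); d=np.array([*(a/max(th,1e-9)*np.sin(th)),np.cos(th)])
    else: d=np.array([a[0],a[1],1.])
    R=np.array(cal['R']);t=np.array(cal['t']); o=-R.T@t; d=R.T@d
    return o+d*(z-o[2])/d[2]
E
python3 - <<'E'
from h import *
import json
s=env.get_state(); print(s['t'],s['eef_pos'],s['ee_rot'],s['ft_force'],s['width'])
a=save('top','top'); b=save('scene','scene')
cv2.imwrite('pics/top15.png',cv2.resize(a,None,fx=1.56,fy=1.56)[:,:,::-1])
C={n:{k:np.array(v).tolist() for k,v in env.calibration(n).items()} for n in('top','scene','wrist')}
json.dump(C,open('cal.json','w')); print(C['top'],C['wrist'])
E
```

```text
pics
0.0 [0.20694234 0.58905466 0.23790141] [[-9.43532907e-01  3.31278453e-01 -4.90066476e-04]
 [ 3.31278787e-01  9.43531168e-01 -1.81687866e-03]
 [-1.39499758e-04 -1.87663343e-03 -9.99998229e-01]] [-0.46418769  0.04824946  0.38087312] 0.9985677885736766
{'vfov': 52.8880749693395, 'cx': 254.9398381043124, 'cy': 192.88014499172624, 'R': [[0.028707162732203223, -0.9991559062259573, 0.029383224153467228], [-0.9948520596767769, -0.03141682596500618, -0.09634501753157412], [0.09718682094163592, -0.026466168972305394, -0.9949141991826168]], 't': [-0.03079689696126397, 0.592998540981833, 0.9393929408604274]} {'vfov': 65.70646984690485, 'cx': 254.81519568323563, 'cy': 183.8736184556015, 'R': [[0.3318698013571648, 0.9433232924268903, -0.0018976069272336462], [0.9012211710162629, -0.3164623267311239, 0.2960607989450854], [0.2786805265159997, -0.09996380207263894, -0.9551672117571613]], 't': [-0.625017515506907, -0.039694400489949176, 0.3912639616613486]}
```

View pics/top15.png

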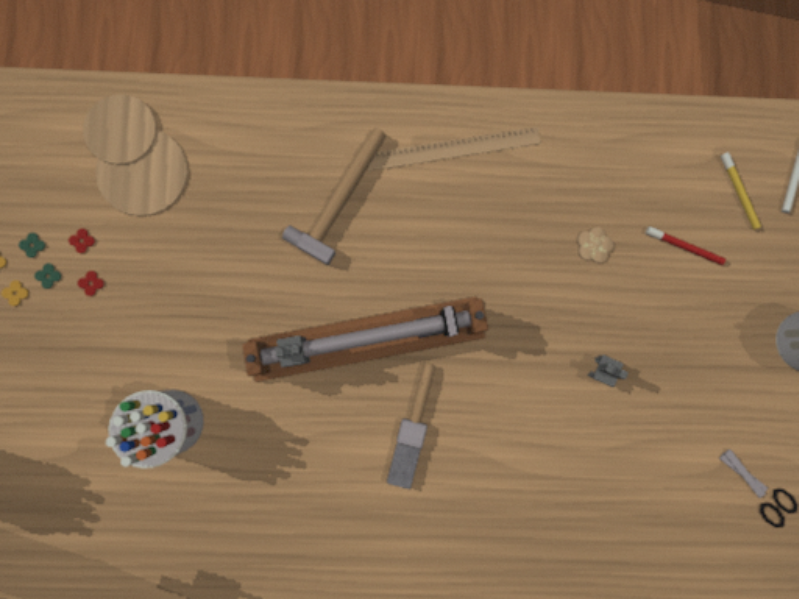

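View pics/scene.png

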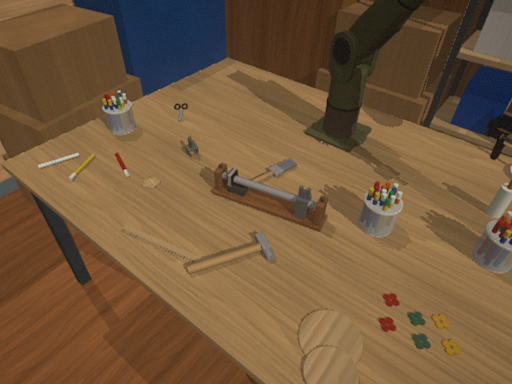

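The top view shows the clip at about (608,370), the rail from (255,357) to (478,315) with the stop plate at (450,320), and the fixed rest at (290,350). Next I zoom in on the rail and clip.

```bash
python3 - <<'E'
import cv2,json
from h import px2w
a=cv2.imread('pics/top_raw.png')
r=cv2.resize(a[180:255,150:320],None,fx=4.7,fy=4.7,interpolation=cv2.INTER_CUBIC)
c=cv2.resize(a[217:257,365:430],None,fx=5,fy=5,interpolation=cv2.INTER_CUBIC)
import numpy as np
o=np.zeros((r.shape[0]+c.shape[0],r.shape[1],3),np.uint8);o[:r.shape[0]]=r;o[r.shape[0]:,:c.shape[1]]=c
cv2.imwrite('pics/z.png',o);print(r.shape,c.shape)
C=json.load(open('cal.json'))['top']
for n,u,v,z in[('clip',608,370,.05),('endA',252,357,.094),('endB',480,315,.094),('plate',450,320,.09),('mate',290,350,.1),('bucket',150,430,.1),('flower',596,244,0)]:print(n,px2w(C,u/1.56,v/1.56,z).round(3))
E
```

```text
(352, 799, 3) (200, 325, 3)
clip [ 0.493 -0.346  0.05 ]
endA [0.497 0.201 0.094]
endB [ 0.57  -0.135  0.094]
plate [ 0.561 -0.091  0.09 ]
mate [0.509 0.145 0.1  ]
bucket [0.388 0.341 0.1  ]
flower [ 0.704 -0.346  0.   ]
```

View pics/z.png

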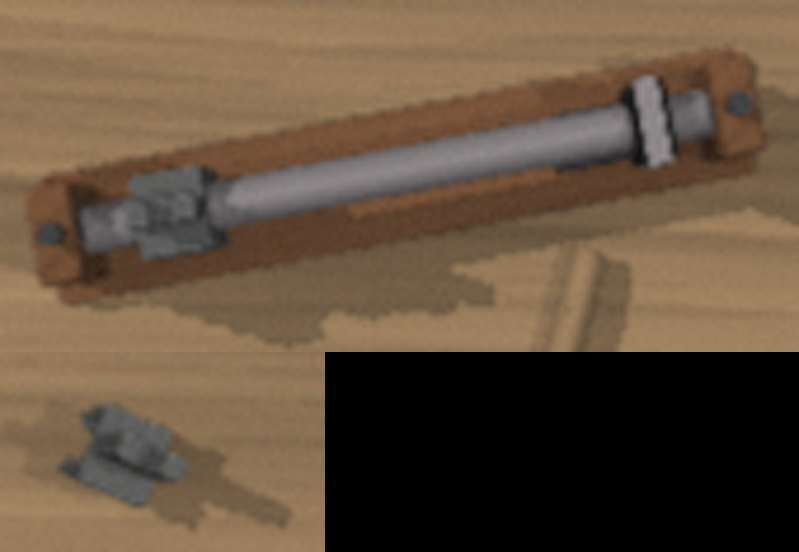

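step_arm(steps=[{"translation": [0.03, -0.024, 0.006], "twist": [0, 0, -0.065]}, {"translation": [0.03, -0.024, 0.006], "twist": [0, 0, -0.065]}, {"translation": [0.03, -0.024, 0.006], "twist": [0, 0, -0.065]}, {"translation": [0.03, -0.024, 0.006], "twist": [0, 0, -0.065]}, {"translation": [0.03, -0.024, 0.006], "twist": [0, 0, -0.065]}, {"translation": [0.03, -0.024, 0.006], "twist": [0, 0, -0.065]}, {"translation": [0.03, -0.024, 0.006], "twist": [0, 0, -0.065]}, {"translation": [0.03, -0.024, 0.006], "twist": [0, 0, -0.065]}, {"translation": [0.03, -0.024, 0.006], "twist": [0, 0, -0.065]}, {"translation": [0.03, -0.024, 0.0], "twist": [0, 0, -0.065]}, {"translation": [0, -0.042, 0], "twist": [0, 0, -0.065]}, {"translation": [0, -0.042, 0], "twist": [0, 0, -0.065]}])

```text
t: 1.3
eef_pos: [0.5108, 0.2557, 0.2885]
ee_rot: [[-0.422, 0.906, -0.009], [0.906, 0.422, 0.003], [0.006, -0.007, -1.0]]
ft_force: [0.1, 0.4, 0.4]
width: 1.004
```

step_arm(steps=[{"translation": [0, -0.042, 0], "twist": [0, 0, -0.065]}, {"translation": [0, -0.042, 0], "twist": [0, 0, -0.065]}, {"translation": [0, -0.042, 0], "twist": [0, 0, -0.065]}, {"translation": [0, -0.042, 0], "twist": [0, 0, -0.065]}, {"translation": [0, -0.042, 0], "twist": [0, 0, -0.065]}, {"translation": [0, -0.042, 0], "twist": [0, 0, -0.065]}, {"translation": [0, -0.042, 0], "twist": [0, 0, -0.065]}, {"translation": [0, -0.042, 0], "twist": [0, 0, -0.065]}, {"translation": [0, -0.042, 0], "twist": [0, 0, -0.065]}, {"translation": [0, -0.042, 0], "twist": [0, 0, -0.065]}, {"translation": [0, -0.042, 0], "twist": [0, 0, -0.065]}, {"translation": [0, -0.042, 0], "twist": [0, 0, -0.065]}])

```text
t: 2.5
eef_pos: [0.5054, -0.2681, 0.2854]
ee_rot: [[0.366, 0.93, -0.011], [0.93, -0.366, 0.012], [0.007, -0.014, -1.0]]
ft_force: [-0.0, -0.0, 0.0]
width: 1.001
```

```bash
python3 - <<'E'
from h import *
import json
C=json.load(open('cal.json'))['top']
A=px2w(C,150+50/4.7,180+234/4.7,.096);B=px2w(C,150+739/4.7,180+104/4.7,.096)
print(A,B,np.linalg.norm(A-B),(A+B)/2,(B-A)/np.linalg.norm(B-A))
pts=[(630,100),(672,148),(655,75),(640,165)]
print([px2w(C,150+u/4.7,180+v/4.7,.092).round(4) for u,v in pts])
E
```

```text
[0.49515432 0.20299737 0.096     ] [ 0.56926552 -0.13403834  0.096     ] 0.34508773298901974 [0.53220992 0.03447951 0.096     ] [ 0.21476044 -0.97666676  0.        ]
[array([ 0.5699, -0.0801,  0.092 ]), array([ 0.5466, -0.1015,  0.092 ]), array([ 0.5828, -0.0923,  0.092 ]), array([ 0.5376, -0.0857,  0.092 ])]
```

step_arm(steps=[{"translation": [-0.004, -0.026, -0.025], "twist": [-0.006, -0.005, 0]}, {"translation": [-0.004, -0.026, -0.025], "twist": [-0.006, -0.005, 0]}, {"translation": [-0.004, -0.026, -0.02], "twist": [0, 0, 0]}, {"translation": [0, 0, 0], "twist": [0, 0, 0]}, {"translation": [0, 0, 0], "twist": [0, 0, 0]}])

```text
t: 3.0
eef_pos: [0.4899, -0.3572, 0.2117]
ee_rot: [[0.378, 0.926, -0.001], [0.926, -0.378, -0.005], [-0.005, 0.0, -1.0]]
ft_force: [1.1, 0.0, 0.2]
width: 1.0
```

```bash
python3 - <<'E'
from h import *
import json
s=env.get_state();c=env.calibration('wrist'); im=save('wrist','w1',None,1.56)
json.dump({k:np.array(v).tolist() for k,v in c.items()},open('w1.json','w'))
print(s['t'],s['eef_pos'],s['ee_rot'],s['ft_force'])
E
```

```text
3.0 [ 0.48989256 -0.35715698  0.21166445] [[ 3.77988684e-01  9.25809099e-01 -1.43759844e-03]
 [ 9.25797551e-01 -3.77991180e-01 -4.64358880e-03]
 [-4.84247630e-03  4.24298908e-04 -9.99988185e-01]] [1.11114518 0.01145807 0.22512999]
```

View pics/w1.png

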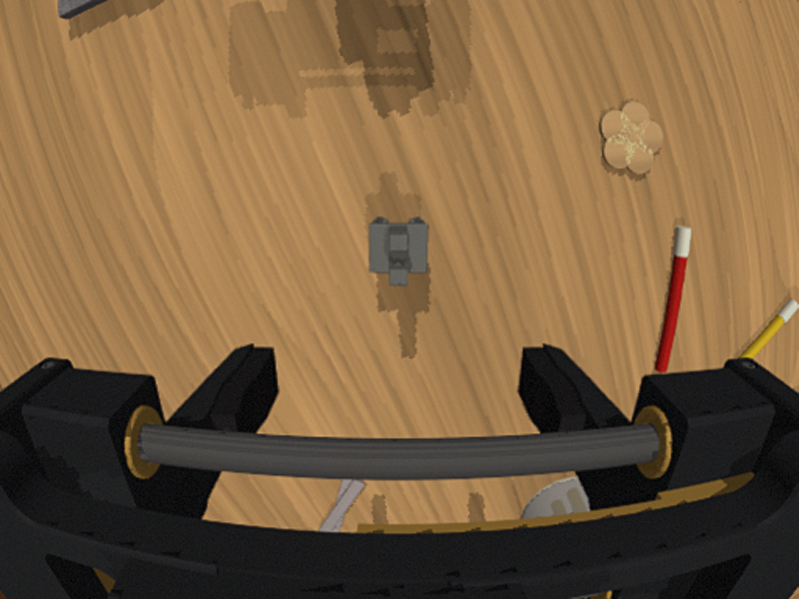

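Plate corners sit at about (370,222), (427,222), (430,270), (370,272), with the rib along u≈398, nearly in line with the jaws.

```bash
python3 - <<'E'
from h import *
import json
c=json.load(open('w1.json'))
P=[px2w(c,u/1.56,v/1.56,.035,True) for u,v in[(369.5,222.5),(427.5,221.5),(430,271),(369.5,272.5)]]
for i in range(4): print(P[i].round(4),np.linalg.norm(P[i]-P[i-1]).round(4))
m=np.mean(P,0);print('centre',m)
x=(P[1]-P[0]+P[2]-P[3])[:2];print('x dir ang',np.degrees(np.arctan2(x[1],x[0])))
y=(P[0]-P[3]+P[1]-P[2])[:2];print('y dir ang',np.degrees(np.arctan2(y[1],y[0])))
# rib horn tops z=.069
a=px2w(c,398.5/1.56,232/1.56,.069,True);b=px2w(c,398.5/1.56,285/1.56,.062,True);print(a,b)
E
```

```text
[ 0.4797 -0.327   0.035 ] 0.0366
[ 0.5178 -0.3418  0.035 ] 0.0408
[ 0.5063 -0.3762  0.035 ] 0.0363
[ 0.4654 -0.3607  0.035 ] 0.0438
centre [ 0.4923109  -0.35142534  0.035     ]
x dir ang -20.989488655322837
y dir ang 69.20288930664098
[ 0.49841467 -0.33509685  0.069     ] [ 0.4843426 -0.3695968  0.062    ]
```

step_arm(steps=[{"translation": [0.0024, 0.0058, -0.03], "twist": [0.0046, -0.0014, 0.022]}, {"translation": [0, 0, -0.035], "twist": [0, 0, 0]}, {"translation": [0, 0, -0.035], "twist": [0, 0, 0]}, {"translation": [0, 0, -0.03], "twist": [0, 0, 0]}, {"translation": [0, 0, -0.02], "twist": [0, 0, 0]}, {"translation": [0, 0, -0.008], "twist": [0, 0, 0]}, {"translation": [0, 0, 0], "twist": [0, 0, 0]}])

```text
t: 3.75
eef_pos: [0.5017, -0.3433, 0.056]
ee_rot: [[0.344, 0.939, 0.015], [0.939, -0.344, -0.002], [0.003, 0.015, -1.0]]
ft_force: [0.3, -0.2, 0.0]
width: 1.0
```

step_arm(steps=[{"translation": [-0.0094, -0.0081, 0], "twist": [0.002, 0.015, -0.014]}, {"translation": [0, 0, 0], "twist": [0, 0, 0]}, {"translation": [0, 0, 0], "twist": [0, 0, 0]}])

```text
t: 4.05
eef_pos: [0.4939, -0.3526, 0.0596]
ee_rot: [[0.357, 0.934, 0.003], [0.934, -0.357, -0.003], [-0.002, 0.004, -1.0]]
ft_force: [-0.0, 1.3, -0.8]
width: 0.997
```

step_arm(steps=[{"translation": [-0.0016, 0.0012, -0.011], "twist": [0.003, 0.003, 0]}, {"translation": [0, 0, -0.009], "twist": [0, 0, 0]}, {"translation": [0, 0, 0], "twist": [0, 0, 0]}, {"translation": [0, 0, 0], "twist": [0, 0, 0]}])

```text
t: 4.45
eef_pos: [0.4927, -0.3521, 0.0392]
ee_rot: [[0.357, 0.934, 0.002], [0.934, -0.357, -0.001], [-0.0, 0.002, -1.0]]
ft_force: [0.3, -0.5, -0.3]
width: 1.0
```

step_arm(steps=[{"translation": [0, 0, 0], "twist": [0, 0, 0]}, {"translation": [0, 0, 0], "twist": [0, 0, 0]}, {"translation": [0, 0, 0], "twist": [0, 0, 0]}, {"translation": [0, 0, 0], "twist": [0, 0, 0]}, {"translation": [0, 0, 0], "twist": [0, 0, 0]}, {"translation": [0, 0, 0], "twist": [0, 0, 0]}, {"translation": [0, 0, 0], "twist": [0, 0, 0]}, {"translation": [0, 0, 0], "twist": [0, 0, 0]}], fingers=1, newtons=30)

```text
t: 5.25
eef_pos: [0.493, -0.3521, 0.0396]
ee_rot: [[0.357, 0.934, 0.003], [0.934, -0.357, -0.001], [-0.0, 0.003, -1.0]]
ft_force: [-0.5, 0.7, -0.2]
width: 0.296
```

step_arm(steps=[{"translation": [0, 0, 0], "twist": [0, 0, 0]}, {"translation": [0, 0, 0], "twist": [0, 0, 0]}, {"translation": [0, 0, 0], "twist": [0, 0, 0]}, {"translation": [0, 0, 0], "twist": [0, 0, 0]}, {"translation": [0, 0, 0], "twist": [0, 0, 0]}])

```text
t: 5.75
eef_pos: [0.493, -0.3521, 0.0395]
ee_rot: [[0.357, 0.934, 0.002], [0.934, -0.357, -0.001], [-0.0, 0.003, -1.0]]
ft_force: [-0.1, -0.0, -0.2]
width: 0.132
```

step_arm(steps=[{"translation": [0, 0, 0.02], "twist": [0, 0, 0]}, {"translation": [0, 0, 0.04], "twist": [0, 0, 0]}, {"translation": [0.003, 0.02, 0.04], "twist": [0, 0, 0.04]}, {"translation": [0.0039, 0.035, 0.03], "twist": [0, 0, 0.06]}, {"translation": [0.0039, 0.038, 0.01], "twist": [0, 0, 0.06]}, {"translation": [0.0039, 0.038, 0.0], "twist": [0, 0, 0.06]}, {"translation": [0.0039, 0.038, 0.0], "twist": [0, 0, 0.06]}, {"translation": [0.0039, 0.038, 0.0], "twist": [0, 0, 0.06]}, {"translation": [0.0039, 0.038, 0.0], "twist": [0, 0, 0.06]}, {"translation": [0.0039, 0.038, 0.0], "twist": [0, 0, 0.06]}, {"translation": [0.0039, 0.038, 0.0], "twist": [0, 0, 0.06]}, {"translation": [0, 0, 0], "twist": [0, 0, 0]}])

```text
t: 6.95
eef_pos: [0.5249, -0.02, 0.1853]
ee_rot: [[-0.171, 0.985, 0.008], [0.985, 0.171, -0.001], [-0.002, 0.007, -1.0]]
ft_force: [-0.4, 0.1, -0.8]
width: 0.138
```

step_arm(steps=[{"translation": [0.003, 0.026, -0.012], "twist": [0.001, 0.004, 0.022]}, {"translation": [0.003, 0.026, -0.012], "twist": [0, 0.004, 0.022]}, {"translation": [0, 0, 0], "twist": [0, 0, 0]}, {"translation": [0, 0, 0], "twist": [0, 0, 0]}])

```text
t: 7.35
eef_pos: [0.5311, 0.0323, 0.1611]
ee_rot: [[-0.215, 0.977, 0.001], [0.977, 0.215, -0.002], [-0.002, 0.0, -1.0]]
ft_force: [0.3, -0.1, 0.1]
width: 0.137
```

```bash
python3 - <<'E'
from h import *
import json
s=env.get_state();c=env.calibration('wrist'); im=save('wrist','w2',None,1.56)
json.dump({k:np.array(v).tolist() for k,v in c.items()},open('w2.json','w'))
print(s['t'],s['eef_pos'],s['ee_rot'],s['ft_force'])
E
```

```text
7.35 [0.53106307 0.03226257 0.16113598] [[-2.14552489e-01  9.76712240e-01  6.54856357e-04]
 [ 9.76710750e-01  2.14553320e-01 -1.72732552e-03]
 [-1.82760159e-03  2.69003254e-04 -9.99998294e-01]] [ 0.30594313 -0.06718367  0.06708182]
```

View pics/w2.png

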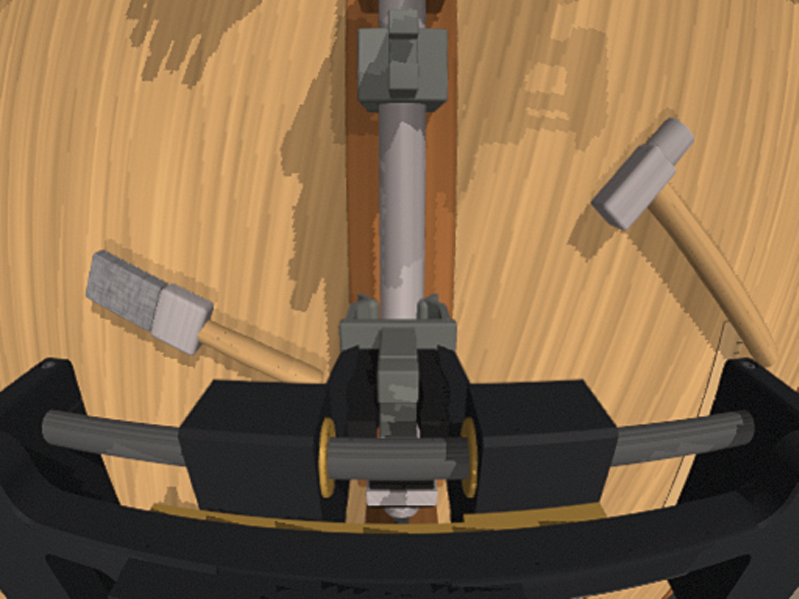

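```bash
python3 - <<'E'
from h import *
import json
c=json.load(open('w2.json')); g=cv2.cvtColor(cv2.imread('pics/w2_raw.png'),cv2.COLOR_BGR2GRAY).astype(float)
im=cv2.imread('pics/w2_raw.png').astype(int)
d=np.array([.2148,-.9767]);n=np.array([.9767,.2148]);m=np.array([.5322,.0345]);tcp=np.array([.53106,.03226])
for v in (80,100,120,140,160,180):
    sat=im[v,225:290].max(1)-im[v,225:290].min(1); k=np.where(sat<30)[0]+225
    u=(k.min()+k.max())/2; p=px2w(c,u,v,.07,True)[:2]; print(v,k.min(),k.max(),p.round(4),'s',((p-m)@d).round(4),'lat',((p-m)@n).round(4))
for u,v,z in[(341/1.56,330/1.56,.1566),(456/1.56,330/1.56,.1566)]:
    p=px2w(c,u,v,z,True)[:2];print('clip edge',p,(p-m)@n)
print('tcp lat,s',(tcp-m)@n,(tcp-m)@d)
for u,v,z in[(403,28,.088),(403,103,.088),(402,497,.092)]:
    p=px2w(c,u/1.56,v/1.56,z,True)[:2];print('feat',p,'s',(p-m)@d,'lat',(p-m)@n)
E
```

```text
80 243 272 [0.5136 0.1201] s -0.0876 lat 0.0002
100 243 272 [0.5171 0.1045] s -0.0716 lat 0.0002
120 243 272 [0.5205 0.0888] s -0.0556 lat 0.0003
140 244 271 [0.524 0.073] s -0.0394 lat 0.0003
160 244 271 [0.5276 0.0568] s -0.0228 lat 0.0003
180 244 271 [0.5313 0.0402] s -0.0057 lat 0.0003
clip edge [0.50794816 0.04293047] -0.02187590423093212
clip edge [0.54765405 0.05162706] 0.018772858223043015
tcp lat,s -0.0015945900000000305 0.0019429359999999993
feat [0.50418551 0.16525365] s -0.13372459997242725 lat 0.0007241333362726294
feat [0.51202412 0.12945128] s -0.09707269173950646 lat 0.0006897477858832066
feat [ 0.56008591 -0.08882605] s 0.1264424422926205 lat 0.000745731053127517
```

step_arm(steps=[{"translation": [0.0019, 0.0004, -0.015], "twist": [0.0017, 0.0007, 0]}, {"translation": [0, 0, -0.015], "twist": [0, 0, 0]}, {"translation": [0, 0, 0], "twist": [0, 0, 0]}, {"translation": [0, 0, 0], "twist": [0, 0, 0]}])

```text
t: 7.8
eef_pos: [0.5339, 0.0258, 0.1328]
ee_rot: [[-0.205, 0.979, 0.003], [0.979, 0.205, -0.003], [-0.004, 0.003, -1.0]]
ft_force: [0.4, 0.6, -0.5]
width: 0.135
```

step_arm(steps=[{"translation": [0.0005, 0.0001, -0.005], "twist": [0.003, 0.003, 0.01]}, {"translation": [0, 0, -0.004], "twist": [0, 0, 0]}, {"translation": [0, 0, -0.002], "twist": [0, 0, 0]}, {"translation": [0, 0, 0], "twist": [0, 0, 0]}, {"translation": [0, 0, 0], "twist": [0, 0, 0]}])

```text
t: 8.3
eef_pos: [0.5355, 0.0241, 0.1231]
ee_rot: [[-0.213, 0.977, 0.004], [0.977, 0.213, -0.0], [-0.001, 0.003, -1.0]]
ft_force: [-0.3, -0.3, -0.5]
width: 0.137
```

step_arm(steps=[{"translation": [-0.0007, -0.0001, -0.002], "twist": [0, 0.004, 0]}, {"translation": [0, 0, -0.002], "twist": [0, 0, 0]}, {"translation": [0, 0, 0], "twist": [0, 0, 0]}])

```text
t: 8.6
eef_pos: [0.5349, 0.0244, 0.119]
ee_rot: [[-0.213, 0.977, -0.0], [0.977, 0.213, 0.0], [0.0, -0.0, -1.0]]
ft_force: [0.4, -0.1, -0.5]
width: 0.13
```

step_arm(steps=[{"translation": [0, 0, -0.0015], "twist": [0, 0, 0]}, {"translation": [0, 0, -0.0015], "twist": [0, 0, 0]}, {"translation": [0, 0, 0], "twist": [0, 0, 0]}])

```text
t: 8.9
eef_pos: [0.5349, 0.0245, 0.1157]
ee_rot: [[-0.213, 0.977, -0.001], [0.977, 0.213, 0.0], [0.0, -0.001, -1.0]]
ft_force: [-0.4, 0.9, -0.7]
width: 0.135
```

Aligned to within half a millimetre and still in free air. Now I feel my way down.

step_arm(steps=[{"translation": [0, 0, -0.0015], "twist": [0, 0, 0]}, {"translation": [0, 0, -0.0015], "twist": [0, 0, 0]}])

```text
t: 9.1
eef_pos: [0.535, 0.0245, 0.1126]
ee_rot: [[-0.213, 0.977, -0.0], [0.977, 0.213, 0.0], [0.0, -0.0, -1.0]]
ft_force: [0.7, -0.5, -0.3]
width: 0.135
```

step_arm(steps=[{"translation": [0, 0, -0.0015], "twist": [0, 0, 0]}, {"translation": [0, 0, -0.0015], "twist": [0, 0, 0]}])

```text
t: 9.3
eef_pos: [0.535, 0.0245, 0.1093]
ee_rot: [[-0.213, 0.977, -0.0], [0.977, 0.213, 0.0], [0.0, -0.0, -1.0]]
ft_force: [0.5, 0.1, -0.9]
width: 0.132
```

step_arm(steps=[{"translation": [0, 0, -0.0015], "twist": [0, 0, 0]}])

```text
t: 9.4
eef_pos: [0.5352, 0.0245, 0.1078]
ee_rot: [[-0.213, 0.977, 0.0], [0.977, 0.213, 0.0], [0.0, 0.0, -1.0]]
ft_force: [-0.5, -0.5, 3.9]
width: 0.138
```

step_arm(steps=[{"translation": [0, 0, -0.0015], "twist": [0, 0, 0]}])

```text
t: 9.5
eef_pos: [0.5354, 0.0245, 0.1066]
ee_rot: [[-0.213, 0.977, 0.001], [0.977, 0.213, 0.0], [-0.0, 0.001, -1.0]]
ft_force: [-1.3, 0.3, 6.9]
width: 0.134
```

step_arm(steps=[{"translation": [0, 0, -0.0015], "twist": [0, 0, 0]}])

```text
t: 9.6
eef_pos: [0.5356, 0.0245, 0.1057]
ee_rot: [[-0.213, 0.977, 0.001], [0.977, 0.213, 0.0], [-0.0, 0.001, -1.0]]
ft_force: [-1.2, -0.2, 9.4]
width: 0.136
```

step_arm(steps=[{"translation": [0, 0, -0.0015], "twist": [0, 0, 0]}])

```text
t: 9.7
eef_pos: [0.5357, 0.0244, 0.1049]
ee_rot: [[-0.213, 0.977, 0.002], [0.977, 0.213, 0.0], [-0.0, 0.002, -1.0]]
ft_force: [-1.4, -0.4, 9.9]
width: 0.13
```

step_arm(steps=[{"translation": [0, 0, -0.0015], "twist": [0, 0, 0]}])

```text
t: 9.8
eef_pos: [0.5358, 0.0243, 0.1042]
ee_rot: [[-0.213, 0.977, 0.002], [0.977, 0.213, 0.0], [-0.0, 0.002, -1.0]]
ft_force: [-2.2, 0.0, 9.2]
width: 0.134
```

step_arm(steps=[{"translation": [0, 0, -0.0015], "twist": [0, 0, 0]}])

```text
t: 9.9
eef_pos: [0.5357, 0.0243, 0.1035]
ee_rot: [[-0.213, 0.977, 0.003], [0.977, 0.213, 0.0], [-0.0, 0.003, -1.0]]
ft_force: [-1.6, 1.0, 10.1]
width: 0.129
```

step_arm(steps=[{"translation": [0, 0, -0.0015], "twist": [0, 0, 0]}])

```text
t: 10.0
eef_pos: [0.5358, 0.0242, 0.1029]
ee_rot: [[-0.213, 0.977, 0.003], [0.977, 0.213, 0.001], [-0.0, 0.003, -1.0]]
ft_force: [-1.7, 0.4, 9.7]
width: 0.136
```

step_arm(steps=[{"translation": [-0.0005, 0, -0.002], "twist": [0, 0.002, 0]}])

```text
t: 10.1
eef_pos: [0.5355, 0.0241, 0.1019]
ee_rot: [[-0.213, 0.977, 0.002], [0.977, 0.213, 0.001], [0.0, 0.002, -1.0]]
ft_force: [-1.7, -1.3, 10.6]
width: 0.137
```

step_arm(steps=[{"translation": [-0.0003, 0, -0.0018], "twist": [0, 0.001, 0]}])

```text
t: 10.2
eef_pos: [0.5356, 0.0241, 0.101]
ee_rot: [[-0.213, 0.977, 0.002], [0.977, 0.213, 0.001], [0.0, 0.002, -1.0]]
ft_force: [-2.0, 0.3, 9.0]
width: 0.131
```

step_arm(steps=[{"translation": [-0.0003, 0, -0.0018], "twist": [0, 0, 0]}])

```text
t: 10.3
eef_pos: [0.5356, 0.024, 0.1001]
ee_rot: [[-0.213, 0.977, 0.003], [0.977, 0.213, 0.001], [0.0, 0.003, -1.0]]
ft_force: [-1.8, -0.1, 8.6]
width: 0.132
```

step_arm(steps=[{"translation": [-0.0003, 0, -0.0018], "twist": [0, 0, 0]}])

```text
t: 10.4
eef_pos: [0.5355, 0.024, 0.0991]
ee_rot: [[-0.213, 0.977, 0.004], [0.977, 0.213, 0.001], [-0.0, 0.004, -1.0]]
ft_force: [-0.6, -0.2, 7.6]
width: 0.132
```

step_arm(steps=[{"translation": [-0.0003, 0, -0.0018], "twist": [0, 0, 0]}])

```text
t: 10.5
eef_pos: [0.5354, 0.0239, 0.098]
ee_rot: [[-0.213, 0.977, 0.005], [0.977, 0.213, 0.001], [-0.0, 0.005, -1.0]]
ft_force: [-0.7, -0.1, 6.2]
width: 0.136
```

step_arm(steps=[{"translation": [-0.0002, 0, -0.0015], "twist": [0, 0.004, 0]}])

```text
t: 10.6
eef_pos: [0.5353, 0.0239, 0.097]
ee_rot: [[-0.213, 0.977, 0.002], [0.977, 0.213, 0.001], [0.001, 0.002, -1.0]]
ft_force: [-0.5, -0.3, 5.8]
width: 0.132
```

step_arm(steps=[{"translation": [-0.0002, 0, -0.0015], "twist": [0, 0, 0]}])

```text
t: 10.7
eef_pos: [0.5354, 0.0238, 0.0959]
ee_rot: [[-0.213, 0.977, 0.002], [0.977, 0.213, 0.001], [0.001, 0.002, -1.0]]
ft_force: [-0.6, -0.5, 3.5]
width: 0.129
```

step_arm(steps=[{"translation": [0, 0, -0.0015], "twist": [0, 0, 0]}])

```text
t: 10.8
eef_pos: [0.5353, 0.0238, 0.0945]
ee_rot: [[-0.213, 0.977, 0.002], [0.977, 0.213, 0.001], [0.001, 0.003, -1.0]]
ft_force: [-1.3, -0.5, 1.5]
width: 0.134
```

step_arm(steps=[{"translation": [0, 0, -0.001], "twist": [0, 0.002, 0]}])

```text
t: 10.9
eef_pos: [0.5352, 0.0238, 0.0933]
ee_rot: [[-0.213, 0.977, 0.0], [0.977, 0.213, 0.001], [0.001, 0.0, -1.0]]
ft_force: [-0.3, 0.6, -1.1]
width: 0.135
```

step_arm(steps=[{"translation": [0, 0, -0.001], "twist": [0, 0, 0]}])

```text
t: 11.0
eef_pos: [0.5351, 0.0238, 0.0919]
ee_rot: [[-0.213, 0.977, -0.0], [0.977, 0.213, 0.001], [0.001, 0.0, -1.0]]
ft_force: [-0.2, -0.5, -1.3]
width: 0.131
```

step_arm(steps=[{"translation": [0, 0, -0.001], "twist": [0, 0, 0]}])

```text
t: 11.1
eef_pos: [0.5351, 0.0239, 0.0904]
ee_rot: [[-0.213, 0.977, -0.0], [0.977, 0.213, 0.001], [0.001, -0.0, -1.0]]
ft_force: [0.5, 0.4, -3.0]
width: 0.133
```

step_arm(steps=[{"translation": [0, 0, -0.001], "twist": [0, 0, 0]}])

```text
t: 11.2
eef_pos: [0.5351, 0.0239, 0.089]
ee_rot: [[-0.213, 0.977, -0.001], [0.977, 0.213, 0.001], [0.001, -0.0, -1.0]]
ft_force: [0.1, 0.4, -2.0]
width: 0.133
```

step_arm(steps=[{"translation": [0, 0, -0.001], "twist": [0, 0, 0]}])

```text
t: 11.3
eef_pos: [0.5351, 0.0239, 0.0887]
ee_rot: [[-0.213, 0.977, -0.001], [0.977, 0.213, 0.001], [0.001, -0.0, -1.0]]
ft_force: [-3.9, -0.5, 22.1]
width: 0.136
```

step_arm(steps=[{"translation": [0, 0, -0.0008], "twist": [0, 0, 0]}])

```text
t: 11.4
eef_pos: [0.5351, 0.0239, 0.0888]
ee_rot: [[-0.213, 0.977, -0.0], [0.977, 0.213, 0.001], [0.001, 0.0, -1.0]]
ft_force: [-3.0, -0.9, 9.1]
width: 0.133
```

step_arm(steps=[{"translation": [0, 0, -0.0008], "twist": [0, 0, 0]}])

```text
t: 11.5
eef_pos: [0.5351, 0.0239, 0.0888]
ee_rot: [[-0.212, 0.977, 0.0], [0.977, 0.212, 0.001], [0.001, 0.0, -1.0]]
ft_force: [-1.6, 0.8, 7.0]
width: 0.133
```

Home: the plate stands on the rod at TCP z = 0.0888, so the axis is about 66 mm up. The last contact read 22 N for a moment, more than I intended. I relieve it before sliding.

step_arm(steps=[{"translation": [-0.0002, 0, 0.0003], "twist": [0, 0, 0]}, {"translation": [0, 0, 0.0002], "twist": [0, 0, 0]}, {"translation": [0, 0, 0], "twist": [0, 0, 0]}, {"translation": [0, 0, 0], "twist": [0, 0, 0]}])

```text
t: 11.9
eef_pos: [0.535, 0.0239, 0.0889]
ee_rot: [[-0.212, 0.977, 0.0], [0.977, 0.212, 0.001], [0.001, 0.0, -1.0]]
ft_force: [-0.9, 0.3, 0.3]
width: 0.134
```

step_arm(steps=[{"translation": [0.0004, -0.002, 0], "twist": [0, 0, 0]}, {"translation": [0.0006, -0.0029, 0], "twist": [0, 0, 0]}, {"translation": [0.0009, -0.0039, 0], "twist": [0, 0, 0]}, {"translation": [0.0009, -0.0039, 0], "twist": [0, 0, 0]}, {"translation": [0.0009, -0.0039, 0], "twist": [0, 0, 0]}])

```text
t: 12.4
eef_pos: [0.538, 0.0111, 0.089]
ee_rot: [[-0.217, 0.976, -0.002], [0.976, 0.217, 0.007], [0.007, -0.0, -1.0]]
ft_force: [-0.3, 3.1, 0.4]
width: 0.135
```

step_arm(steps=[{"translation": [0.0009, -0.0039, 0], "twist": [-0.003, 0, 0]}, {"translation": [0.0009, -0.0039, 0], "twist": [0, 0, 0]}, {"translation": [0.0009, -0.0039, 0], "twist": [-0.003, 0, 0]}, {"translation": [0.0009, -0.0039, 0], "twist": [0, 0, 0]}, {"translation": [0.0009, -0.0039, 0], "twist": [-0.003, 0, 0]}, {"translation": [0.0009, -0.0039, 0], "twist": [0, 0, 0]}, {"translation": [0.0009, -0.0039, 0], "twist": [-0.003, 0, 0]}, {"translation": [0.0009, -0.0039, 0], "twist": [0, 0, 0]}])

```text
t: 13.2
eef_pos: [0.5456, -0.023, 0.0889]
ee_rot: [[-0.216, 0.976, -0.003], [0.976, 0.216, -0.006], [-0.005, -0.004, -1.0]]
ft_force: [-0.1, 3.4, 0.5]
width: 0.135
```

step_arm(steps=[{"translation": [0.0009, -0.0039, 0], "twist": [0.003, -0.002, 0]}, {"translation": [0.0009, -0.0039, 0], "twist": [0, 0, 0]}, {"translation": [0.0009, -0.0039, 0], "twist": [0, 0, 0]}, {"translation": [0.0007, -0.003, 0], "twist": [0, 0, 0]}, {"translation": [0.0004, -0.002, 0], "twist": [0, 0, 0]}, {"translation": [0.0002, -0.001, 0], "twist": [0, 0, 0]}])

```text
t: 13.8
eef_pos: [0.5499, -0.0431, 0.0889]
ee_rot: [[-0.215, 0.977, -0.0], [0.977, 0.215, -0.003], [-0.003, -0.001, -1.0]]
ft_force: [-1.6, 4.0, 1.6]
width: 0.133
```

step_arm(steps=[{"translation": [0.0003, -0.0015, 0], "twist": [0, 0, 0]}, {"translation": [0.0003, -0.0015, 0], "twist": [0, 0, 0]}, {"translation": [0.0003, -0.0015, 0], "twist": [0, 0, 0]}, {"translation": [0.0003, -0.0015, 0], "twist": [0, 0, 0]}])

```text
t: 14.2
eef_pos: [0.5512, -0.0489, 0.0889]
ee_rot: [[-0.216, 0.976, -0.0], [0.976, 0.216, -0.003], [-0.002, -0.001, -1.0]]
ft_force: [-0.4, 3.6, 1.1]
width: 0.129
```

step_arm(steps=[{"translation": [0.0002, -0.001, 0], "twist": [0, 0, 0]}, {"translation": [0.0002, -0.001, 0], "twist": [0, 0, 0]}, {"translation": [0.0002, -0.001, 0], "twist": [0, 0, 0]}])

```text
t: 14.5
eef_pos: [0.5519, -0.0521, 0.0889]
ee_rot: [[-0.216, 0.976, -0.0], [0.976, 0.216, -0.003], [-0.002, -0.001, -1.0]]
ft_force: [-0.6, 3.0, 0.4]
width: 0.13
```

step_arm(steps=[{"translation": [0.0002, -0.001, 0], "twist": [0, 0, 0]}, {"translation": [0.0002, -0.001, 0], "twist": [0, 0, 0]}, {"translation": [0.0002, -0.001, 0], "twist": [0, 0, 0]}])

```text
t: 14.8
eef_pos: [0.5526, -0.0553, 0.0889]
ee_rot: [[-0.216, 0.976, -0.0], [0.976, 0.216, -0.002], [-0.002, -0.001, -1.0]]
ft_force: [0.2, 3.0, 0.8]
width: 0.132
```

step_arm(steps=[{"translation": [0.0001, -0.0006, 0], "twist": [0, 0, 0]}, {"translation": [0.0001, -0.0006, 0], "twist": [0, 0, 0]}, {"translation": [0.0001, -0.0006, 0], "twist": [0, 0, 0]}])

```text
t: 15.1
eef_pos: [0.553, -0.0573, 0.0889]
ee_rot: [[-0.216, 0.976, -0.0], [0.976, 0.216, -0.002], [-0.002, -0.001, -1.0]]
ft_force: [-0.8, 3.5, 0.1]
width: 0.138
```

step_arm(steps=[{"translation": [0.0001, -0.0005, 0], "twist": [0, 0, 0]}, {"translation": [0.0001, -0.0005, 0], "twist": [0, 0, 0]}, {"translation": [0.0001, -0.0005, 0], "twist": [0, 0, 0]}])

```text
t: 15.4
eef_pos: [0.5534, -0.0589, 0.0889]
ee_rot: [[-0.216, 0.976, 0.0], [0.976, 0.216, -0.002], [-0.002, -0.001, -1.0]]
ft_force: [0.6, 3.7, 0.4]
width: 0.134
```

step_arm(steps=[{"translation": [0.0001, -0.0005, 0], "twist": [0, 0, 0]}, {"translation": [0.0001, -0.0005, 0], "twist": [0, 0, 0]}, {"translation": [0.0001, -0.0005, 0], "twist": [0, 0, 0]}])

```text
t: 15.7
eef_pos: [0.5537, -0.0605, 0.0889]
ee_rot: [[-0.217, 0.976, 0.0], [0.976, 0.217, -0.002], [-0.002, -0.0, -1.0]]
ft_force: [-0.4, 3.1, 0.1]
width: 0.134
```

step_arm(steps=[{"translation": [0.0001, -0.0005, 0], "twist": [0, 0, 0]}, {"translation": [0.0001, -0.0005, 0], "twist": [0, 0, 0]}])

```text
t: 15.9
eef_pos: [0.5539, -0.0616, 0.0889]
ee_rot: [[-0.217, 0.976, 0.0], [0.976, 0.217, -0.002], [-0.002, -0.0, -1.0]]
ft_force: [-0.4, 4.1, 1.7]
width: 0.133
```

step_arm(steps=[{"translation": [0.0001, -0.0005, 0], "twist": [0, 0, 0]}, {"translation": [0.0001, -0.0005, 0], "twist": [0, 0, 0]}])

```text
t: 16.1
eef_pos: [0.5542, -0.0627, 0.0889]
ee_rot: [[-0.217, 0.976, 0.0], [0.976, 0.217, -0.002], [-0.002, -0.0, -1.0]]
ft_force: [-1.1, 3.3, 1.0]
width: 0.132
```

step_arm(steps=[{"translation": [0.0001, -0.0004, 0], "twist": [0, 0, 0]}, {"translation": [0.0001, -0.0004, 0], "twist": [0, 0, 0]}])

```text
t: 16.3
eef_pos: [0.5544, -0.0635, 0.0889]
ee_rot: [[-0.217, 0.976, 0.0], [0.976, 0.217, -0.002], [-0.002, -0.0, -1.0]]
ft_force: [-0.9, 3.6, 1.5]
width: 0.134
```

step_arm(steps=[{"translation": [0.0001, -0.0004, 0], "twist": [0, 0, 0]}, {"translation": [0.0001, -0.0004, 0], "twist": [0, 0, 0]}])

```text
t: 16.5
eef_pos: [0.5545, -0.0642, 0.0889]
ee_rot: [[-0.217, 0.976, -0.0], [0.976, 0.217, -0.002], [-0.002, -0.001, -1.0]]
ft_force: [-0.3, 4.6, 0.6]
width: 0.132
```

step_arm(steps=[{"translation": [0.0001, -0.0004, 0], "twist": [0, 0, 0]}])

```text
t: 16.6
eef_pos: [0.5546, -0.0646, 0.0889]
ee_rot: [[-0.217, 0.976, -0.0], [0.976, 0.217, -0.002], [-0.002, -0.001, -1.0]]
ft_force: [-1.2, 4.0, 0.3]
width: 0.133
```

step_arm(steps=[{"translation": [0.0001, -0.0004, 0], "twist": [0, 0, 0]}])

```text
t: 16.7
eef_pos: [0.5547, -0.0649, 0.0889]
ee_rot: [[-0.217, 0.976, -0.0], [0.976, 0.217, -0.002], [-0.002, -0.001, -1.0]]
ft_force: [0.1, 3.3, 0.2]
width: 0.132
```

step_arm(steps=[{"translation": [0.0001, -0.0004, 0], "twist": [0, 0, 0]}])

```text
t: 16.8
eef_pos: [0.5548, -0.0653, 0.0889]
ee_rot: [[-0.217, 0.976, -0.0], [0.976, 0.217, -0.002], [-0.002, -0.001, -1.0]]
ft_force: [-0.6, 3.8, 0.5]
width: 0.132
```

step_arm(steps=[{"translation": [0.0001, -0.0004, 0], "twist": [0, 0, 0]}])

```text
t: 16.9
eef_pos: [0.5548, -0.0656, 0.0889]
ee_rot: [[-0.217, 0.976, -0.0], [0.976, 0.217, -0.002], [-0.002, -0.001, -1.0]]
ft_force: [-0.3, 3.8, 0.9]
width: 0.136
```

step_arm(steps=[{"translation": [0.0001, -0.0004, 0], "twist": [0, 0, 0]}])

```text
t: 17.0
eef_pos: [0.5549, -0.0657, 0.0889]
ee_rot: [[-0.217, 0.976, -0.001], [0.976, 0.217, -0.001], [-0.001, -0.001, -1.0]]
ft_force: [-0.5, 4.9, 1.3]
width: 0.136
```

step_arm(steps=[{"translation": [0.0001, -0.0004, 0], "twist": [0, 0, 0]}])

```text
t: 17.1
eef_pos: [0.5548, -0.0657, 0.0889]
ee_rot: [[-0.217, 0.976, -0.001], [0.976, 0.217, -0.001], [-0.001, -0.001, -1.0]]
ft_force: [-1.4, 4.9, 1.4]
width: 0.132
```

step_arm(steps=[{"translation": [0.0001, -0.0005, 0], "twist": [0, 0, 0]}])

```text
t: 17.2
eef_pos: [0.5548, -0.0657, 0.0889]
ee_rot: [[-0.218, 0.976, -0.001], [0.976, 0.218, -0.0], [0.0, -0.001, -1.0]]
ft_force: [-0.1, 5.5, 1.4]
width: 0.132
```

step_arm(steps=[{"translation": [0.0001, -0.0006, 0], "twist": [0, 0, 0]}])

```text
t: 17.3
eef_pos: [0.5548, -0.0657, 0.0889]
ee_rot: [[-0.218, 0.976, -0.001], [0.976, 0.218, 0.001], [0.001, -0.001, -1.0]]
ft_force: [-0.7, 5.5, 1.8]
width: 0.13
```

step_arm(steps=[{"translation": [0, 0, 0], "twist": [0, 0, 0]}, {"translation": [0, 0, 0], "twist": [0, 0, 0]}, {"translation": [0, 0, 0], "twist": [0, 0, 0]}, {"translation": [0, 0, 0], "twist": [0, 0, 0]}, {"translation": [0, 0, 0], "twist": [0, 0, 0]}, {"translation": [0, 0, 0], "twist": [0, 0, 0]}, {"translation": [0, 0, 0], "twist": [0, 0, 0]}, {"translation": [0, 0, 0], "twist": [0, 0, 0]}], fingers=0.4)

```text
t: 18.1
eef_pos: [0.5553, -0.0729, 0.089]
ee_rot: [[-0.213, 0.977, 0.0], [0.977, 0.213, -0.008], [-0.008, -0.001, -1.0]]
ft_force: [0.5, 0.3, -0.7]
width: 0.6
```

step_arm(steps=[{"translation": [0, 0, 0.008], "twist": [0, 0, 0]}, {"translation": [0, 0, 0.02], "twist": [0, 0, 0]}, {"translation": [0, 0, 0.03], "twist": [0, 0, 0]}, {"translation": [0, 0, 0.03], "twist": [0, 0, 0]}, {"translation": [-0.01, 0, 0.02], "twist": [0, 0, 0]}, {"translation": [0, -0.04, 0], "twist": [0, 0, 0]}, {"translation": [0, -0.04, 0], "twist": [0, 0, 0]}, {"translation": [0, 0, 0], "twist": [0, 0, 0]}, {"translation": [0, 0, 0], "twist": [0, 0, 0]}])

```text
t: 19.0
eef_pos: [0.5451, -0.1531, 0.2064]
ee_rot: [[-0.217, 0.976, 0.005], [0.976, 0.217, -0.007], [-0.008, 0.003, -1.0]]
ft_force: [-0.1, 1.1, 0.2]
width: 0.603
```

```bash
python3 - <<'E'
from h import *
s=env.get_state();c=env.calibration('wrist');save('wrist','w3',None,1.56);print(s['t'],s['eef_pos'],s['ft_force'])
E
```

```text
19.0 [ 0.54511459 -0.15308052  0.20635843] [-0.12146099  1.08705555  0.22696846]
```

View pics/w3.png

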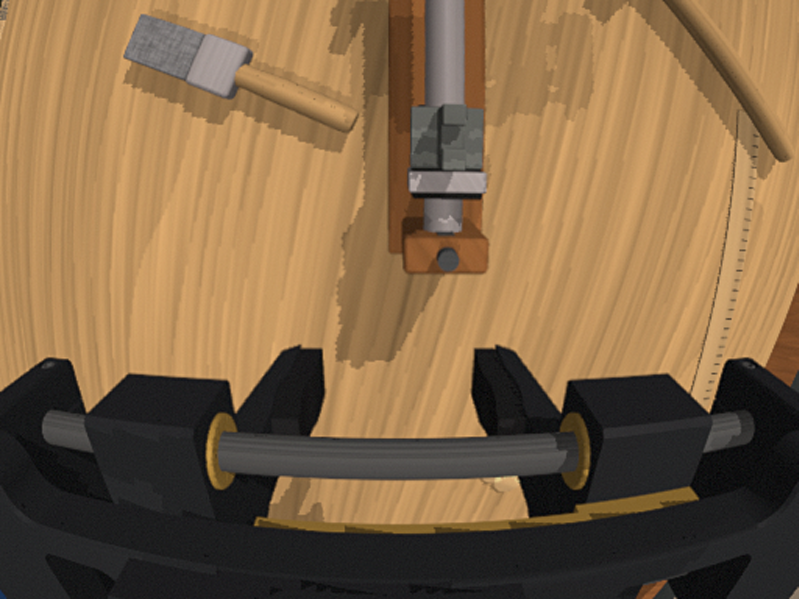

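The clip sits upright on the rod with its end edge (v≈168) right against the stop plate (v≈171). The gripper is clear, and the brush looks to be where it was.

```bash
python3 -c "
from bench import env
env.job_done()"
```

```text
the job is handed in; nothing more can be done
```

The clip is snapped home on the rod, slid up against the stop plate and released upright, and I handed the job in at about 19 s. One force reading on the way may have broken the rod limit.

- **Snap-on:** The push peaked at about 10 N, and the arms then pulled the clip down. The plate seated hard with the rod axis about 66 mm up. On that last row, which I commanded 1 mm down, the wrist force read 22.1 N for a moment before falling to 9 N and then about 0 N. That is above the 20 N you count as forcing it. The actual contact force between clip and rod, which must stay under 30 N, isn't shown to me, so I can't say whether it passed.
- **Slide and stop:** The clip slid at 3 to 4 N. It stopped moving about 103 mm from the rail's middle, and further small pushes raised the force only to 5.5 N, well under the 15 N limit.
- **Last checks:** On release the tool sprang about 7 mm along the rod, and the force on it was near zero afterwards. The final wrist picture shows the clip upright against the plate with the gripper clear. The pad's own force was too small to read, so that it is pressed in rests on the hard stop I felt. I went nowhere near the bucket, hammer, brush or flower at table level, but took no final overall picture to confirm them.

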